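# Gauge two moulded bushes through the sloping sleeve

### The job

One of the two white bushes was moulded with an oversize foot and will not go through the sloping steel sleeve gauge. Find out which without forcing it: let the bush that fits slide foot first through the sleeve into the blue bin beneath it, and stand the oversize one upright in the white reject tray. Leave the screw bin, the screwdriver and the socket shell where they are.

Things in the scene. Friction and masses are not known exactly. Their poses are not given: they have to be found in the camera images.
- bush_1: white plastic bush, a round post 80 mm long, 27 mm in diameter over its upper 54 mm, standing upright, foot down. One of the two bushes is 27 mm all the way down and fits; the other swells to 32 mm over its lowest 22 mm and does not; which one is not told. Origin: centre of the foot's underside, z along the axis towards the head. About 45 g
- bush_2: the other white plastic bush; same words as for bush_1
- bush_1_mid (a point): the middle of bush_1: on its axis, 40 mm from the foot's underside
- bush_2_mid (a point): the middle of bush_2: on its axis, 40 mm from the foot's underside
- sleeve: steel gauge sleeve, an open tube fixed with its bore 30 degrees off vertical. Origin: centre of its upper mouth, 165 mm above the bench. z points up and out of the mouth along the bore, leaning to the robot's right; a bush goes in along -z; y is level. A lead-in funnel 14 mm deep narrows from about 49 mm (58 outside) to the 30 mm bore (38 outside), which runs on for 60 mm
- bore_mid (a point): a point on the bore's axis, 44 mm below the sleeve's mouth
- gauge: aluminium stand of the sleeve, fixed to the bench. Origin on the bench; the mouth's centre is at (-45, 0, 165) mm in its frame; base plate from x -102 to -22 mm, 120 mm wide in y, 10 mm thick; two cheeks beside the sleeve, up to 135 mm high, below the funnel
- good_bin: blue open bin, fixed under the sleeve's lower end, which stands 101 mm above the bench. Outside 180 mm (x) by 130 mm (y), 45 mm high, walls and floor 4 mm. Origin: centre of its underside on the bench
- reject_tray: white open tray, fixed on the bench, 120 by 120 mm outside, 25 mm high, walls and floor 4 mm. Origin: centre of its underside on the bench
- screw_bin: bystander: small blue bin of screws, 150 by 105 by 58 mm. Origin: centre of its underside
- screwdriver: bystander: screwdriver lying on the bench, about 200 mm long
- socket_shell: bystander: white open socket shell with brass strips, 150 by 58 by 30 mm. Origin: centre of its underside

How it is judged:
By the outcome, as a careful person would: the job done as asked, in the order asked, and still so for the second after the job is handed in, with the robot touching nothing.
It also fails if it takes over 69 s, if anything falls off the work surface, if the arm or the gripper's body presses on something with over 40 N, if the wrist force passes 120 N, or if a joint passes its speed limit or range.

### The arm

A 6-joint arm with a two-finger parallel gripper is mounted at the origin on the work surface. World frame = base frame: x ahead of the robot, y to its left, z up, the work surface at z = 0. Lengths are in m, angles in rad, forces in N, time in s.
With the tool pointing down it reaches from about 0.4 to 0.825 m from the base axis. Payload 7 kg.
Tool frame: the origin (TCP) lies midway between the tips of the shut fingers; the grasp point (between the pads) lies 19 mm behind it (tcp_to_grasp is the distance from the TCP to the grasp point, in m); z points along the fingers, y is the line along which they close (so a half turn about z gives the same grasp; the last joint's range is limited). The gripper opens to 85 mm and grips with 20 to 120 N. Pads are 22 mm wide; open, the fingers measure 114 mm over their backs; the gripper's body (76 mm by 85 mm) begins 54 mm behind the grasp point. The pads swing forward as they close: fully open they stand 13 mm farther back than shut.
Start: joints at [-0.826, 0.359, 0.012, 0, -1.224, -0.288], TCP at [0.298, -0.606, 0.193] pointing down, gripper open.
Joint ranges: [-3.07, 3.07], [-1.43, 2.12], [-1.02, 1.25], [-3.03, 1.67], [-3.05, -0], [-3.03, 3.03]. Speed limits (rad/s): [2.39, 2.39, 3.01, 3.14, 3.14, 3.14].

### API

Orientations are given as a 3x3 rotation matrix whose columns are the frame's x, y, z axes.
In Python, from workcell import sense, capture, finish_job, look_for, regions_of, pinpoint, tcp_to_grasp gives the robot as it stands.
- The arm moves only by the tool step_arm, never from a script. Its argument "increments" is a list that holds one entry, the list of rows, each a list of 7 numbers: the shift along the tool's x, y, z in mm, then the turn, a rotation vector about the tool's x, y, z in rad, then the finger opening in mm, from 0 to 85.4. In form: [[[dx, dy, dz, rx, ry, rz, gripper], ...]]. A call has 1 to 8 rows; each row is the pose to reach, as a shift and turn from the pose commanded when the call began, along the tool's axes at that moment; what a row does not reach only later rows make up. A row lasts 1/8 s, in which the tool goes at most 62.5 mm and 10.7 degrees, less where a joint would pass 70% of its speed; a pose out of reach is approached as far as the arm can. A call with a gripper value outside its range is refused whole. The fingers move at their own pace and stop on an object; the grip force is fixed at half the most. Time passes only in rows, so rows that repeat a pose let the fingers close. It gives the time, the measured TCP pose, the force, the opening and the grip force at its end, in the units of the state.
- sense(): the state, without advancing time (a new reading comes with each control period).
- capture(name): name is "side" or "top" or "wrist"; returns a dict with "color" (400x640x3 uint8, blue, green, red), "range_z" (400x640 float32, m along the optical axis (not along the pixel's ray), 0 where there is no reading), "camera_matrix" (3x3 intrinsics, pixels), "k1" (the pictures are not rectified: a ray, as slopes to the right and down, at radius r is drawn at 1 + k1 r^2 times it, then the intrinsics apply), "origin" and "attitude" of the camera in the world; the wrist camera has in their place "tool_from_camera" (4x4, takes a point from camera to tool coordinates, whose origin is the TCP and whose axes are the flange's). Camera axes: x right, y down, z forward; pixel columns grow to the right and rows downward; lengths in m; the calibration is good to about 2 mm. A picture is of the moment at which its call begins: read the wrist's pose just before it.
- finish_job(): hands the job in; it is judged then, once.
Trained networks look in a picture, given as the dict that the camera call returned (one of the last four; its "shot" number tells which), for a name from the list of things; names that differ only in an ending like _2 or _b are one class to them, and where a whole thing is asked for, a point or a joint stands for the part that bears it (a point fixed in the world has none). Each returns a list of dicts, best first, with "p" (0 to 1); they miss things now and then, are a little off and sometimes report something else, mostly with a low value. They report only what shows in the picture. A call takes as long as a camera call.
- look_for(picture, name): "rect" ([left, top, right, bottom] in pixels, round what is visible of it).
- regions_of(picture, name): "mask" (400x640 bool, what is visible of it) and "rect" ([left, top, right, bottom] in pixels, round what is visible of it).
- pinpoint(picture, name): "at" ([column, row] in pixels: a listed point, or the origin of a listed thing).
The state is a dict: "time_s": time; "qpos": joint angles; "dq": joint speeds; "tau": joint torques, N m; "position": TCP position; "tool_rot": TCP orientation; "force": force on the tool from outside, world axes, zero at the start; "moment": the same for the moment, N m; "width": opening from 0.0 (shut) to 1.0 (fully open); "gripper_force": force on a finger pad.
Only numpy, scipy, OpenCV 4.12 (cv2) and the standard library are available. Lean on these libraries where they do the work, as an engineer would, in place of code of your own. Each camera call takes 0.05 s, during which the arm holds its last target. There are 200 camera calls.

## Working session

There is one attempt and no reset: what is moved stays moved. The work goes in short steps, Python scripts to look and compute and a tool call to move; the robot and the scene stay as the last step left them, time stands still between calls to the robot, and variables do not carry over. Pictures are saved under pics/ and viewed, at most 10 in all, crops included, and the job is handed in when it is done.

Besides the shell and the picture viewer there is one more tool, called in YAML: its name, and indented under it one key for each argument. step_arm: Moves the arm, as the interface text tells. Its arguments: {"type":"object","properties":{"increments":{"type":"array"}},"required":["increments"]}

```bash
mkdir -p pics; ls
cat > h.py <<'E'
import numpy as np, cv2, time
from workcell import *
def ext(pic, st=None):
    if 'origin' in pic: return np.array(pic['attitude']), np.array(pic['origin'])
    T=np.array(pic['tool_from_camera']); R=np.array(st['tool_rot']); p=np.array(st['position'])
    return R@T[:3,:3], R@T[:3,3]+p
def undist(pic,uv):
    K=np.array(pic['camera_matrix']); D=np.array([pic['k1'],0,0,0,0.])
    return cv2.undistortPoints(np.array(uv,float).reshape(-1,1,2),K,D).reshape(-1,2)
def cloud(pic,mask,st=None):
    R,o=ext(pic,st); v,u=np.nonzero(mask&(pic['range_z']>0)); z=pic['range_z'][v,u]
    n=undist(pic,np.c_[u,v]); return (np.c_[n,np.ones(len(n))]*z[:,None])@R.T+o
def ray(pic,uv,st=None):
    R,o=ext(pic,st); n=undist(pic,uv)[0]; return o,R@np.array([n[0],n[1],1])
def atz(pic,uv,z,st=None):
    o,d=ray(pic,uv,st); return o+d*(z-o[2])/d[2]
E
cat > a.py <<'E'
from h import *
np.set_printoptions(precision=4,suppress=True)
st=sense(); print(st['time_s'],st['position'],st['width'],tcp_to_grasp)
for c in ['side','top']:
    p=capture(c); cv2.imwrite(f'pics/{c}0.png',p['color'])
    R,o=ext(p); print(c,o,R[:,2])
    for n in ['bush_1','sleeve','reject_tray','good_bin','gauge','screw_bin','screwdriver','socket_shell']:
        for r in regions_of(p,n)[:3]:
            if r['p']<.3: continue
            P=cloud(p,r['mask'])
            if len(P): print(n,round(r['p'],2),r['rect'],len(P),np.percentile(P,[2,50,98],axis=0).ravel())
    for n in ['bush_1_mid','bush_1','sleeve','bore_mid','reject_tray','gauge','good_bin']:
        print(n,[(np.round(r['at'],1),round(r['p'],2)) for r in pinpoint(p,n)[:3]])
E
python3 a.py
```

```text
pics
0.0 [ 0.2974 -0.6053  0.1919] 1.0025176013782473 0.0187
side [0.1647 0.8638 0.6582] [ 0.347  -0.7992 -0.4907]
bush_1 0.86 [358.9, 186.1, 367.7, 218.6] 312 [ 0.4978 -0.2665  0.0021  0.5096 -0.1907  0.0427  0.5497 -0.1837  0.0818]
bush_1 0.64 [370.6, 164.7, 379.9, 191.9] 219 [ 0.5218 -0.3495  0.0056  0.5313 -0.3382  0.0469  0.5443 -0.3314  0.0821]
sleeve 0.97 [298.2, 176.4, 320.7, 211.6] 571 [ 0.567  -0.2523  0.0512  0.5821 -0.0103  0.1421  0.6741  0.0116  0.1765]
reject_tray 0.6 [230.0, 311.3, 322.9, 385.4] 4151 [0.4205 0.2649 0.0012 0.4819 0.3249 0.0046 0.5402 0.3858 0.0253]
good_bin 0.8 [259.5, 223.4, 335.7, 292.9] 3912 [ 0.4884 -0.0146  0.0021  0.5703  0.0777  0.0125  0.6398  0.1792  0.0461]
gauge 0.8 [288.3, 178.2, 338.5, 231.1] 1255 [ 0.5487 -0.1944  0.0013  0.5823 -0.0229  0.113   0.664   0.01    0.1748]
screw_bin 0.76 [274.4, 160.7, 329.4, 202.5] 1305 [ 0.5921 -0.3421  0.0015  0.731  -0.2588  0.0473  0.7817 -0.0222  0.1682]
screwdriver 0.59 [406.1, 211.2, 414.8, 252.3] 288 [ 0.3526 -0.2216  0.0001  0.3666 -0.1582  0.0219  0.3915 -0.0782  0.0281]
socket_shell 0.89 [148.5, 2
[... 1314 characters left out ...]
47  0.0612]
screwdriver 0.9 [352.1, 262.8, 397.3, 283.8] 423 [ 0.3536 -0.2248 -0.0006  0.3688 -0.175   0.0232  0.3868 -0.1184  0.0295]
screwdriver 0.5 [381.0, 212.5, 395.1, 225.8] 143 [ 0.4994 -0.2101  0.0138  0.5099 -0.1941  0.0779  0.5234 -0.1845  0.0855]
socket_shell 0.89 [159.6, 143.1, 216.3, 167.9] 1308 [ 0.6458  0.2566 -0.0001  0.6803  0.333   0.0125  0.7068  0.4024  0.0341]
bush_1_mid [(array([389.6, 215.8]), 0.7)]
bush_1 [(array([435.9, 214.2]), 0.69), (array([388.6, 219.8]), 0.56)]
sleeve []
bore_mid [(array([314. , 183.4]), 0.93)]
reject_tray [(array([190.3, 230.9]), 0.82)]
gauge [(array([311.7, 193.9]), 0.76), (array([389.7, 217.2]), 0.55)]
good_bin [(array([281.3, 196.6]), 0.76)]
```

Run:
```python
from h import *
st=sense();p=capture('wrist')
a=cv2.imread('pics/top0.png')
s=cv2.imread('pics/side0.png')[140:300,200:440]
w=cv2.resize(p['color'],(400,250)); a=cv2.resize(a[90:290,140:480],(400,235))
s=cv2.resize(s,(400,267))
W=np.zeros((520,800,3),np.uint8); W[:250,:400]=w; W[:235,400:]=a; W[250:517,:400]=s
cv2.imwrite('pics/m1.png',W)
np.set_printoptions(precision=4,suppress=True)
print(np.array(p['tool_from_camera']),p['camera_matrix'],p['k1'],st['tool_rot'],st['time_s'])
p=capture('top');
# sleeve geometry from both views
for n in ['bush_1']:
  for r in regions_of(p,n): 
    P=cloud(p,r['mask']); t=P[P[:,2]>.074]; 
    if len(t): print(r['p'],'top face',len(t),t.mean(0), (t.min(0)+t.max(0))/2)
r=pinpoint(p,'bore_mid')[0]; print('bore top', atz(p,r['at'],.165-.044*np.cos(np.pi/6)))
q=capture('side'); 
r=pinpoint(q,'bore_mid')[0]; print('bore side', atz(q,r['at'],.165-.044*np.cos(np.pi/6)))
for r in pinpoint(q,'sleeve')[:1]: print('mouth side', atz(q,r['at'],.165))
for pic in (p,q):
  for n in ['reject_tray','good_bin','gauge']:
    for r in pinpoint(pic,n)[:1]: print(n,atz(pic,r['at'],0.))
# yaw of bin from rim points
for n in ['good_bin','reject_tray']:
  r=regions_of(p,n)[0];P=cloud(p,r['mask']);print(n,cv2.minAreaRect(P[:,:2].astype(np.float32)))
```

```text
[[-0.0007 -0.9444 -0.3289  0.0856]
 [ 1.     -0.0006 -0.0004  0.0008]
 [ 0.0001 -0.3289  0.9444 -0.1812]
 [ 0.      0.      0.      1.    ]] [[304.3165   0.     321.6557]
 [  0.     304.3165 203.3967]
 [  0.       0.       1.    ]] -0.06017595453414503 [[-0.8975 -0.4411  0.    ]
 [-0.4411  0.8975  0.    ]
 [-0.      0.     -1.    ]] 1.6
0.67 top face 95 [ 0.5335 -0.3464  0.0808] [ 0.5343 -0.3465  0.0812]
0.43 top face 88 [ 0.5135 -0.1986  0.081 ] [ 0.5127 -0.1986  0.0808]
bore top [ 0.5982 -0.0116  0.1269]
bore side [ 0.5903 -0.0187  0.1269]
mouth side [ 0.5948 -0.0303  0.165 ]
reject_tray [0.4761 0.3231 0.    ]
good_bin [0.5695 0.074  0.    ]
gauge [ 0.5861 -0.0061  0.    ]
reject_tray [0.4771 0.3196 0.    ]
good_bin [0.5626 0.0853 0.    ]
gauge [0.6866 0.3182 0.    ]
good_bin ((0.5957520008087158, -0.04144973307847977), (0.12295755743980408, 0.10614975541830063), 11.244938850402832)
reject_tray ((0.4844202697277069, 0.32646170258522034), (0.13077230751514435, 0.1237589567899704), 86.09547424316406)
```

View pics/m1.png

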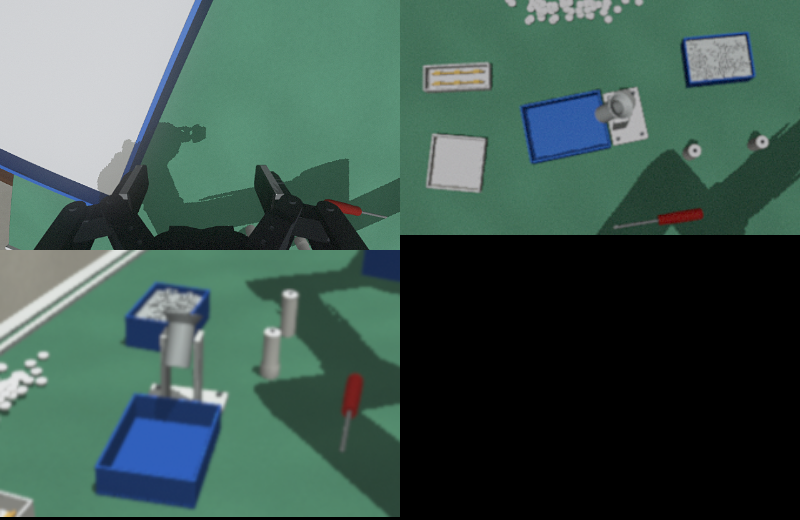

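step_arm:
  increments:
    - [[-285,233,10,0,0,0.457,85],[-285,233,32,0,0,0.457,85],[-285,233,32,0,0,0.457,85],[-285,233,32,0,0,0.457,85],[-285,233,32,0,0,0.457,85],[-285,233,32,0,0,0.457,85],[-285,233,32,0,0,0.457,85],[-285,233,32,0,0,0.457,85]]

```text
time_s: 3.35
position: [0.4509, -0.2708, 0.1611]
tool_rot: [[-1.0, -0.001, 0.0], [-0.001, 1.0, -0.0], [-0.0, -0.0, -1.0]]
force: [-0.5, -0.0, -0.7]
width: 0.996
gripper_force: 0.0
```

```bash
cat > b.py <<'E'
from h import *
np.set_printoptions(precision=4,suppress=True)
import sys
st=sense();p=capture('wrist');cv2.imwrite(f'pics/{sys.argv[1]}.png',p['color'])
print(st['time_s'],st['position'],np.array(st['tool_rot']).ravel(),st['qpos'],st['dq'])
for r in regions_of(p,'bush_1')[:3]:
    m=r['mask']; P=cloud(p,m,st); print(r['p'],r['rect'],len(P))
    if r['p']<.3 or len(P)<20: continue
    t=P[P[:,2]>.074]; print(' top',t.mean(0),(t.min(0)+t.max(0))/2)
    for z0 in range(4,80,8):
        s=P[abs(P[:,2]-z0/1000)<.004]
        if len(s)>5:print(z0,len(s),np.ptp(np.percentile(s[:,1],[2,98])).round(4),end='; ')
    print('\nrow widths',m.sum(1)[m.sum(1)>0])
E
python3 b.py w1
```

```text
3.35 [ 0.4509 -0.2708  0.1611] [-1.     -0.0011  0.0003 -0.0011  1.     -0.0002 -0.0003 -0.0002 -1.    ] [-0.1674  0.1377 -0.3614  0.0002 -1.0714 -1.4023] [-0.033   0.0045  0.0033 -0.0011 -0.     -0.0002]
0.72 [233.9, 231.1, 267.4, 284.8] 1215
 top [ 0.529  -0.3453  0.0798] [ 0.4933 -0.335   0.1435]
4 54 0.041; 12 67 0.0224; 20 72 0.0218; 28 71 0.0222; 36 77 0.0202; 44 81 0.0214; 52 89 0.0214; 60 96 0.0212; 68 96 0.0212; 76 300 0.0217; 
row widths [ 7 12 14 17 19 19 21 21 22 23 23 23 24 24 25 24 25 24 25 25 25 25 26 25
 26 25 26 26 26 26 27 27 28 28 27 27 27 25 25 25 25 25 24 24 23 22 22 22
 21 21 19 16 12  5]
0.64 [370.3, 211.1, 406.7, 271.9] 1376
 top [ 0.509  -0.2006  0.0797] [ 0.5108 -0.1999  0.078 ]
4 51 0.0483; 12 70 0.0249; 20 103 0.0292; 28 115 0.0268; 36 79 0.0221; 44 80 0.0216; 52 85 0.0222; 60 92 0.022; 68 101 0.0218; 76 283 0.0255; 
row widths [ 3 10 14 16 19 21 22 23 24 25 26 27 28 29 28 28 29 28 28 28 28 28 28 28
 29 28 29 28 29 29 29 30 31 30 31 31 31 31 30 31 30 29 29 28 28 26 26 24
 24 21 20 18 15 10  6]
```

View pics/w1.png

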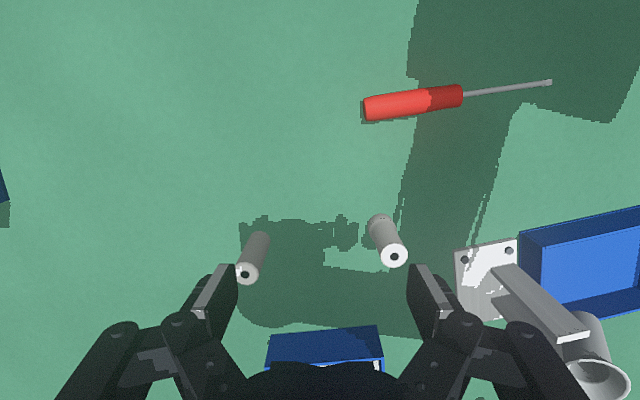

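step_arm:
  increments:
    - [[-80,-74,0,0,0,-0.18,85],[-80,-74,0,0,0,-0.36,85],[-80,-74,0,0,0,-0.54,85],[-80,-74,0,0,0,-0.72,85],[-80,-74,0,0,0,-0.9,85],[-80,-74,0,0,0,-1.08,85],[-80,-74,0,0,0,-1.26,85],[-80,-74,0,0,0,-1.43,85]]

```text
time_s: 4.45
position: [0.5297, -0.3467, 0.1607]
tool_rot: [[-0.138, -0.99, -0.0], [-0.99, 0.138, 0.0], [-0.0, 0.0, -1.0]]
force: [-0.4, 0.1, 0.3]
width: 0.996
gripper_force: 0.0
```

step_arm:
  increments:
    - [[0,0,0,0,0,-0.18,85],[0,0,0,0,0,-0.36,85],[0,0,10,0,0,-0.4,85],[0,0,30,0,0,-0.4,85],[0,0,50,0,0,-0.4,85],[0,0,60,0,0,-0.4,85],[0,0,60,0,0,-0.4,85]]

```text
time_s: 5.32
position: [0.5299, -0.3458, 0.1003]
tool_rot: [[0.255, -0.967, -0.001], [-0.967, -0.255, 0.0], [-0.001, 0.001, -1.0]]
force: [0.4, 0.2, -0.2]
width: 0.995
gripper_force: 0.0
```

```bash
python3 b.py w2
```

```text
5.325 [ 0.5299 -0.3458  0.1003] [ 0.2547 -0.967  -0.0014 -0.967  -0.2547  0.0003 -0.0006  0.0013 -1.    ] [-0.2702  0.3615 -0.2068  0.0001 -1.0038  0.5277] [ 0.0072 -0.0186  0.0203  0.0058 -0.0108 -0.001 ]
0.91 [287.7, 305.9, 318.2, 365.0] 1493
 top [ 0.5116 -0.212   0.0764] [ 0.5119 -0.2102  0.077 ]
4 74 0.0137; 12 126 0.0128; 20 186 0.0181; 28 180 0.0135; 36 136 0.0116; 44 148 0.0116; 52 156 0.0098; 60 170 0.0117; 68 173 0.0103; 76 142 0.0072; 
row widths [ 5 11 15 18 21 23 24 25 26 26 27 27 27 28 28 28 28 28 28 29 29 29 29 29
 29 27 27 27 26 26 26 26 26 26 26 26 26 26 26 26 26 25 26 25 26 26 26 26
 27 27 27 27 27 28 28 27 26 17 13  8  1]
0.59 [300.4, 175.8, 337.1, 236.2] 1758
 top [ 0.5321 -0.3488  0.0798] [ 0.5317 -0.3475  0.0781]
4 30 0.0124; 12 58 0.0111; 20 65 0.0123; 28 72 0.0135; 36 71 0.0112; 44 83 0.0129; 52 92 0.0108; 60 107 0.0121; 68 105 0.0128; 76 512 0.0247; 
row widths [ 6 13 16 18 20 22 24 25 26 26 28 28 28 29 29 30 30 30 31 31 31 31 31 32
 33 33 33 33 33 33 34 34 35 35 35 36 36 36 37 37 37 37 37 37 37 36 36 36
 36 34 33 32 30 28 26 24 22 18 15 11]
```

View pics/w2.png

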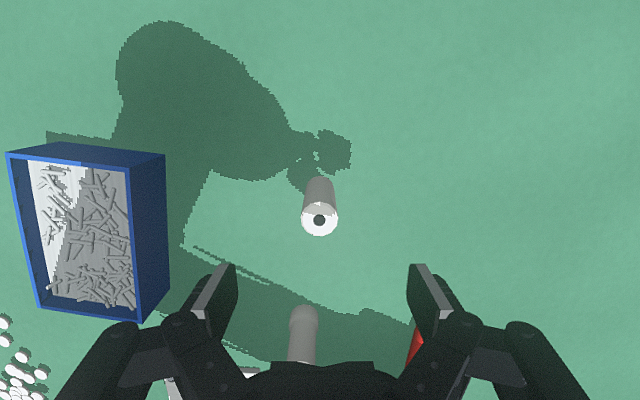

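step_arm:
  increments:
    - [[2,-1,20,0,0,0,85],[2,-1,45,0,0,0,85],[2,-1,57,0,0,0,85],[2,-1,57,0,0,0,60],[2,-1,57,0,0,0,40],[2,-1,57,0,0,0,15],[2,-1,57,0,0,0,15],[2,-1,57,0,0,0,15]]

```text
time_s: 6.42
position: [0.5323, -0.3467, 0.0442]
tool_rot: [[0.256, -0.967, 0.0], [-0.967, -0.256, -0.0], [0.0, -0.0, -1.0]]
force: [-0.2, -0.1, -0.1]
width: 0.176
gripper_force: 0.0
```

```bash
python3 -c "
from h import *
s=sense();print(s['position'],s['width'],s['gripper_force'],s['force'],s['time_s'])"
```

```text
[ 0.53229302 -0.3467005   0.04421186] 0.17560359442357143 0.0 [-0.16770058 -0.14391942 -0.0792914 ] 6.425
```

```bash
python3 b.py w3
python3 - <<'E'
from h import *
p=capture('side'); w=cv2.imread('pics/w3.png')
W=np.zeros((400,800,3),np.uint8); W[:250,:400]=cv2.resize(w,(400,250)); W[:,400:]=cv2.resize(p['color'][120:280,300:460],(400,400)); cv2.imwrite('pics/m3.png',W)
E
```

```text
6.425 [ 0.5323 -0.3467  0.0442] [ 0.2562 -0.9666  0.0004 -0.9666 -0.2562 -0.0002  0.0002 -0.0003 -1.    ] [-0.2706  0.4203 -0.2615  0.0001 -0.8886  0.5296] [ 0.0005  0.0032 -0.0005  0.0021  0.001   0.0016]
0.94 [299.7, 197.9, 343.4, 280.8] 2836
 top [ 0.5323 -0.3499  0.0797] [ 0.5329 -0.3479  0.0804]
4 50 0.0402; 12 111 0.0127; 20 125 0.0119; 28 138 0.0131; 36 154 0.0132; 44 171 0.0117; 52 202 0.0123; 60 215 0.0124; 68 257 0.0122; 76 701 0.0241; 
row widths [ 6 14 18 20 23 25 27 29 29 31 32 32 34 34 35 35 35 36 36 36 36 37 37 38
 38 38 38 39 39 39 40 40 40 40 41 41 41 42 42 42 43 43 43 44 44 45 45 45
 45 46 46 47 47 47 46 33 28 28 28 28 28 28 28 28 28 28 28 28 28 28 28 28
 28 28 28 28 28 28 28 28 28 26 24 19 12]
0.75 [300.7, 344.4, 322.8, 365.4] 363b.py:9: RuntimeWarning: Mean of empty slice.
  t=P[P[:,2]>.074]; print(' top',t.mean(0),(t.min(0)+t.max(0))/2)
  ret = um.true_divide(
Traceback (most recent call last):
  File "b.py", line 9, in <module>
    t=P[P[:,2]>.074]; print(' top',t.mean(0),(t.min(0)+t.max(0))/2)
                                              ~~~~~^^^
ValueError: zero-size array to reduction operation minimum which has no identity
```

View pics/m3.png

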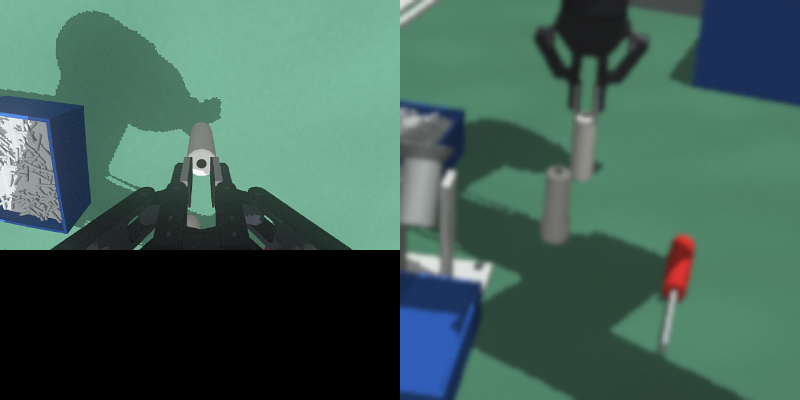

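Run:
```python
from h import *
np.set_printoptions(precision=3,suppress=True)
s=sense();R=np.array(s['tool_rot']);t=np.array(s['position'])
for c in ['side','wrist','top']:
    p=capture(c);P=cloud(p,np.ones((400,640),bool),s); L=(P-t)@R
    col=p['color'][p['range_z']>0]
    k=(abs(L[:,0])<.03)&(abs(L[:,1])<.035)&(L[:,2]>-.09)&(L[:,2]<.04)
    print(c,k.sum())
    for z in range(-90,40,8):
        m=k&(abs(L[:,2]*1000-z)<4)
        if m.sum()>3: print(z,m.sum(),'x',np.percentile(L[m,0],[3,50,97])*1e3,'y',np.percentile(L[m,1],[3,50,97])*1e3, 'dark frac',(col[m].mean(1)<75).mean().round(2))
```

```text
side 406
-90 24 x [-14.762  -8.943  -2.719] y [-29.213  11.733  32.197] dark frac 1.0
-82 32 x [-13.451  -8.609  -3.029] y [-33.528  -0.813  23.478] dark frac 1.0
-74 28 x [-13.942  -9.251   1.207] y [-21.507  -9.105  18.038] dark frac 0.79
-66 25 x [-13.182  -7.384  -2.365] y [-21.039   7.286  18.886] dark frac 0.8
-58 27 x [-12.093  -7.401  -3.067] y [-20.687  -8.736  19.315] dark frac 0.81
-50 19 x [-11.586  -6.469  -0.812] y [-20.077  -8.771  18.49 ] dark frac 0.79
-42 20 x [-12.796  -6.792   8.097] y [-16.417   3.461  13.358] dark frac 0.0
-34 36 x [-13.317  -6.46   13.753] y [-13.459  -1.857   9.918] dark frac 0.0
-26 21 x [-15.432  -9.413  -3.735] y [-12.722  -0.664  10.232] dark frac 0.0
-18 25 x [-14.227  -9.673  -2.401] y [-12.172  -0.026  10.898] dark frac 0.0
-10 21 x [-15.814  -7.796  -1.642] y [-11.591   0.406  11.399] dark frac 0.0
-2 23 x [-14.059  -8.063   1.644] y [-12.333   1.031  11.765] dark frac 0.0
6 24 x [-12.855  -7.694   5.186] y [-13.648  -1.131  12.142] dark frac 0.0
14 21 x [-13.928  -7.927  -1.888] y [-13.081  -0.509  10.516] dark frac 0.0
22 23 x [-13.2
[... 1940 characters left out ...]
05   9.578  19.287] dark frac 0.83
-42 20 x [-12.402  -4.325   5.349] y [-10.21   -3.73    8.395] dark frac 0.1
-34 29 x [-12.     -5.395   5.578] y [-8.215 -0.804  5.756] dark frac 0.14
-26 4 x [-11.533  -9.549  -6.214] y [-12.714  -4.162   4.183] dark frac 0.25
-18 8 x [-10.711  -8.934  -5.829] y [-8.358 -0.144  9.869] dark frac 0.25
-10 7 x [-10.04   -9.596  -5.129] y [-11.301   0.173   9.074] dark frac 0.43
-2 8 x [-9.782 -8.375 -6.64 ] y [-8.053 -2.786  8.815] dark frac 0.5
6 5 x [-10.638  -7.736  -3.397] y [-11.37    1.82    7.107] dark frac 0.6
14 4 x [-8.604 -3.348  1.226] y [ 4.738 10.878 11.771] dark frac 0.0
38 19 x [-6.244  9.273 26.659] y [-32.28   21.446  32.758] dark frac 0.32
```

step_arm:
  increments:
    - [[0,0,0,0,0,0,75],[0,0,0,0,0,0,75],[0,0,0,0,0,0,75],[0,0,0,0,0,0,75],[0,0,20,0,0,0,75],[0,0,40,0,0,0,75],[0,0,40,0,0,0,75]]

```text
time_s: 7.6
position: [0.5309, -0.3462, 0.0024]
tool_rot: [[0.256, -0.967, -0.003], [-0.967, -0.256, 0.001], [-0.002, 0.003, -1.0]]
force: [-0.6, 0.0, 0.7]
width: 0.877
gripper_force: 0.0
```

step_arm:
  increments:
    - [[0,0,0,0,0,0,40],[0,0,0,0,0,0,15],[0,0,0,0,0,0,5],[0,0,0,0,0,0,5],[0,0,0,0,0,0,5],[0,0,0,0,0,0,5]]

```text
time_s: 8.35
position: [0.5328, -0.347, 0.0049]
tool_rot: [[0.256, -0.967, 0.001], [-0.967, -0.256, -0.001], [0.001, -0.001, -1.0]]
force: [-0.2, 0.5, 6.0]
width: 0.299
gripper_force: 59.1
```

step_arm:
  increments:
    - [[0,0,-30,0,0,0,5],[0,0,-80,0,0,0,5],[0,0,-140,0,0,0,5],[0,0,-200,0,0,0,5],[0,0,-220,0,0,0,5],[0,0,-220,0,0,0,5]]

```text
time_s: 9.1
position: [0.5329, -0.3468, 0.2258]
tool_rot: [[0.256, -0.967, 0.004], [-0.967, -0.256, -0.001], [0.002, -0.003, -1.0]]
force: [-0.8, 0.1, -1.1]
width: 0.295
gripper_force: 58.9
```

```bash
cat > fit.py <<'E'
from h import *
from scipy.optimize import least_squares
np.set_printoptions(precision=4,suppress=True)
def axis(yaw): # sleeve z axis, horizontal lean along -gauge x ; gauge x at angle yaw
    return np.array([-.5*np.cos(yaw),-.5*np.sin(yaw),np.sqrt(.75)])
def res(P,m,yaw):
    a=axis(yaw); d=P-m; s=d@a; r=np.linalg.norm(d-s[:,None]*a,axis=1)
    fo=np.where(s>-.014,.029+.010*s/.014,.019); fi=np.where(s>-.014,.0245+.0095*s/.014,.015)
    e=np.minimum(abs(r-fo),abs(r-fi)); e=np.hypot(e,np.maximum(s,0)); return e+np.maximum(-.074-s,0)
def fit(P,x0=(.597,-.035,.165,np.radians(105))):
    f=lambda x:res(P,x[:3],x[3])*1e3
    b=min((least_squares(f,[x0[0]+dx,x0[1]+dy,x0[2],x0[3]],loss='soft_l1',f_scale=1.5,x_scale=[.01,.01,.01,.2]) for dx in(-.008,.008) for dy in(-.012,0,.012)),key=lambda b:b.cost)
    return b.x[:3],np.degrees(b.x[3]),np.median(abs(f(b.x))),len(P)
if __name__=='__main__':
    s=sense();print(s['time_s'],s['position'],s['width'],s['gripper_force'],s['qpos'])
    A=[]
    for c in ['top','side']:
        p=capture(c); r=regions_of(p,'sleeve')[0]; m=cv2.erode(r['mask'].astype(np.uint8),np.ones((3,3)))>0
        P=cloud(p,m); P=P[(np.linalg.norm(P[:,:2]-[.595,-.03],axis=1)<.07)&(P[:,2]>.09)]; A.append(P); print(c,r['p'],fit(P))
        for n in ['good_bin']:
            P=cloud(p,regions_of(p,n)[0]['mask']); k=(P[:,2]>.035)&(P[:,2]<.055)&(P[:,1]>-.02)
            print(n,cv2.minAreaRect(P[k,:2].astype(np.float32)))
    print(fit(np.vstack(A)))
E
python3 fit.py
```

```text
9.1 [ 0.5329 -0.3468  0.2258] 0.2953964953407965 58.88548325845278 [-0.2706  0.2742 -0.0335 -0.0001 -1.2595  0.5296]
top 0.82 (array([ 0.5928, -0.0414,  0.1693]), np.float64(98.93634416964973), np.float64(0.755558346184378), 432)
good_bin ((0.5675337314605713, 0.07874751091003418), (0.13106364011764526, 0.1806734800338745), 12.597320556640625)
side 0.62 (array([ 0.5905, -0.0374,  0.167 ]), np.float64(103.46808185698885), np.float64(0.8401532232324176), 442)
good_bin ((0.5653215050697327, 0.08099821209907532), (0.12980808317661285, 0.18407005071640015), 12.63941764831543)
(array([ 0.5922, -0.0383,  0.1681]), np.float64(107.7076710115679), np.float64(0.9420488765978421), 874)
```

```bash
cat > go.py <<'E'
from h import *
from scipy.spatial.transform import Rotation as Ro
np.set_printoptions(precision=3,suppress=True)
def target(m,yawdeg,above,off=np.zeros(3)):
    y=np.radians(yawdeg); a=np.array([-.5*np.cos(y),-.5*np.sin(y),np.sqrt(.75)])
    z=-a; yy=np.array([-np.sin(y),np.cos(y),0]); yy=np.cross(z,[0,0,1]); yy/=np.linalg.norm(yy)
    R0=np.array(sense()['tool_rot']); 
    if yy@R0[:,1]<0: yy=-yy
    R=np.c_[np.cross(yy,z),yy,z]
    return R, np.array(m)+above*a-R@np.array(off)   # off: foot centre in tool frame
def rel(R,p):
    s=sense();R0=np.array(s['tool_rot']);return (R0.T@(p-s['position'])*1e3),Ro.from_matrix(R0.T@R).as_rotvec()
def bush(p,s):
    m=regions_of(p,'bush_1')[0]['mask'];T=np.array(p['tool_from_camera'])
    P=cloud(p,m,s);L=(P-s['position'])@np.array(s['tool_rot']);k=(abs(L[:,0])<.03)&(abs(L[:,1])<.03)&(L[:,2]<.02)&(L[:,2]>-.05);L=L[k]*1e3
    # cylinder r=13.5 fit: axis x=x0+kx z, y=y0+ky z
    from scipy.optimize import least_squares
    f=lambda q:np.hypot(L[:,0]-q[0]-q[1]*L[:,2],L[:,1]-q[2]-q[3]*L[:,2])-13.5
    k=L[:,0]>0
    L=L[k]; b=least_squares(f,[0,0,0,0],loss='soft_l1',f_scale=.7)
    return b.x,len(L),np.median(abs(f(b.x))),L[:,2].max(),L[:,2].min()
E
python3 - <<'E'
from go import *
s=sense();p=capture('wrist');print(bush(p,s))
R,t=target([.592,-.039,.165],102.6,.035,[0,0,.0049]);print(R,t,rel(R,t))
E
```

```text
(array([-0.128, -0.   ,  0.904,  0.003]), 1662, np.float64(0.17472823015853578), np.float64(2.1243205782020826), np.float64(-49.99684631952465))
[[ 0.189 -0.976 -0.109]
 [-0.845 -0.218  0.488]
 [-0.5    0.    -0.866]] [ 0.596 -0.058  0.2  ] (array([-261.912, -136.177,   23.317]), array([ 0.012, -0.523,  0.038]))
```

step_arm:
  increments:
    - [[-50,-27,-10,0,0,0,5],[-100,-54,-10,0,-0.1,0.01,5],[-150,-80,0,0.004,-0.2,0.02,5],[-200,-106,5,0.008,-0.35,0.03,5],[-240,-125,10,0.012,-0.523,0.038,5],[-262,-136,18,0.012,-0.523,0.038,5],[-262,-136,23,0.012,-0.523,0.038,5],[-262,-136,23,0.012,-0.523,0.038,5]]

```text
time_s: 10.5
position: [0.5961, -0.0585, 0.2008]
tool_rot: [[0.19, -0.976, -0.108], [-0.846, -0.219, 0.486], [-0.498, -0.001, -0.867]]
force: [0.4, 0.1, -0.1]
width: 0.302
gripper_force: 59.0
```

Run:
```python
from go import *
from fit import fit
s=sense();p=capture('wrist');cv2.imwrite('pics/w4.png',p['color'])
print(s['time_s'],s['position'],s['qpos'],s['width'],bush(p,s))
R=np.array(s['tool_rot']);print(R)
for r in regions_of(p,'sleeve')[:2]:
    P=cloud(p,r['mask'],s);P=P[(P[:,2]>.09)&(np.linalg.norm(P[:,:2]-[.592,-.035],axis=1)<.07)];print(r['p'],r['rect'],fit(P))
for n in ['sleeve','bore_mid']:
  for r in pinpoint(p,n)[:1]: print(n,r['p'],r['at'],atz(p,r['at'],.165,s))
```

```text
10.5 [ 0.5961 -0.0585  0.2008] [-0.1359  0.4082  0.1778 -0.4864 -1.5409  0.4216] 0.3017419984422792 (array([0.0265, 0.    , 0.8881, 0.0029]), 1652, np.float64(0.17273908155201756), np.float64(2.145177062667598), np.float64(-49.98923653126455))
[[ 0.1905 -0.9758 -0.1078]
 [-0.8459 -0.2189  0.4863]
 [-0.4981 -0.0014 -0.8671]]
0.7 [285.2, 171.1, 358.1, 239.7] (array([ 0.593 , -0.0379,  0.1669]), np.float64(106.37216988905386), np.float64(0.5873932628779089), 2802)
sleeve 0.88 [320.3, 213.9] [ 0.5915 -0.0359  0.165 ]
bore_mid 0.86 [322.4, 196.3] [ 0.5944 -0.0563  0.165 ]
```

View pics/w4.png

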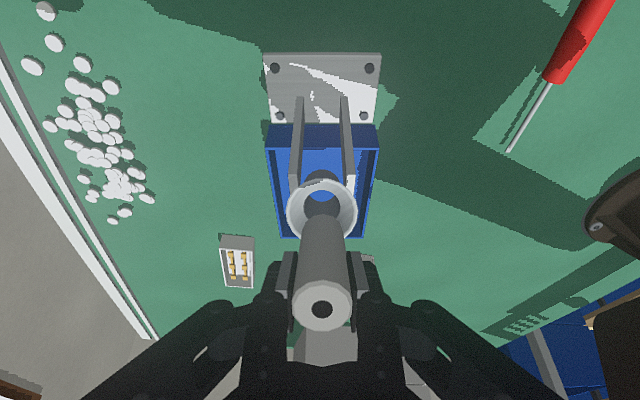

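Run:
```python
from go import *
from fit import res
from scipy.optimize import least_squares
s=sense();p=capture('wrist');R=np.array(s['tool_rot']);t=np.array(s['position'])
m=regions_of(p,'sleeve')[0]['mask']
m=cv2.erode(m.astype(np.uint8),np.ones((3,3)))>0
P=cloud(p,m,s);P=P[(P[:,2]>.09)&(np.linalg.norm(P[:,:2]-[.592,-.035],axis=1)<.07)]
for yaw in (100,102.6,105):
    b=least_squares(lambda x:res(P,x,np.radians(yaw))*1e3,[.593,-.038,.167],loss='soft_l1',f_scale=1,x_scale=.01)
    l=R.T@(b.x-t)*1e3; a=R.T@np.array([-.5*np.cos(np.radians(yaw)),-.5*np.sin(np.radians(yaw)),.866])
    print(yaw,b.cost,b.x,'in tool',l,'axis in tool',a,'xy where axis crosses 20/40 below', (l-15*a)[:2],(l-60*a)[:2])
# plate edges yaw: cheeks / bin rim via wrist
P=cloud(p,regions_of(p,'gauge')[0]['mask'],s);k=abs(P[:,2]-.010)<.004;print(k.sum(),cv2.minAreaRect(P[k,:2].astype(np.float32)))
```

```text
100 1050.1950946138916 [ 0.5936 -0.0406  0.1661] in tool [ 1.7798 -0.9341 39.9279] axis in tool [ 0.001   0.0201 -0.9998] xy where axis crosses 20/40 below [ 1.7648 -1.2351] [ 1.7198 -2.1379]
102.6 995.8316833505545 [ 0.5931 -0.038   0.1673] in tool [-1.0881 -1.0417 40.2729] axis in tool [ 0.0015 -0.0026 -1.    ] xy where axis crosses 20/40 below [-1.1102 -1.0025] [-1.1765 -0.8846]
105 770.3293540013448 [ 0.5931 -0.038   0.167 ] in tool [-1.0048 -1.0922 40.5278] axis in tool [ 0.0011 -0.0236 -0.9997] xy where axis crosses 20/40 below [-1.0215 -0.7389] [-1.0718  0.3212]
6989 ((0.594744086265564, -0.05470246821641922), (0.1206071674823761, 0.08068612217903137), 12.282585144042969)
```

step_arm:
  increments:
    - [[-0.5,-1,10,0,0,0,5],[-0.5,-1,22,0,0,0,5],[-0.5,-1,32,0,0,0,5],[-0.5,-1,40,0,0,0,5],[-0.5,-1,46,0,0,0,5],[-0.5,-1,50,0,0,0,5],[-0.5,-1,53,0,0,0,5],[-0.5,-1,56,0,0,0,5]]

```text
time_s: 11.9
position: [0.5915, -0.0306, 0.1527]
tool_rot: [[0.19, -0.976, -0.107], [-0.845, -0.218, 0.488], [-0.499, -0.002, -0.866]]
force: [0.1, -0.3, -0.4]
width: 0.298
gripper_force: 59.0
```

Run:
```python
from go import *
s=sense();R=np.array(s['tool_rot'])
print(s['time_s'],s['width'],s['gripper_force'],'F tool',R.T@np.array(s['force']),'M tool',R.T@np.array(s['moment']),s['position'])
p=capture('wrist');print(bush(p,s))
m=regions_of(p,'bush_1')[0]['mask'];cv2.imwrite('pics/w5.png',p['color'][120:400,160:480])
```

```text
11.9 0.29783496985582386 59.01024682838852 F tool [ 0.503 -0.061  0.175] M tool [-0.026  1.677  0.012] [ 0.592 -0.031  0.153]
(array([-0.005, -0.   ,  0.925,  0.003]), 1604, np.float64(0.17028094051946407), np.float64(1.556791626451616), np.float64(-49.990251357563764))
```

View pics/w5.png

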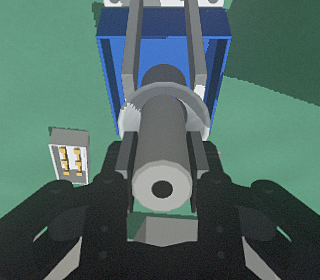

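step_arm:
  increments:
    - [[0,0,4,0,0,0,5],[0,0,8,0,0,0,5],[0,0,12,0,0,0,5],[0,0,15,0,0,0,5],[0,0,17,0,0,0,5],[0,0,17,0,0,0,5]]

```text
time_s: 12.8
position: [0.5895, -0.0222, 0.1378]
tool_rot: [[0.19, -0.976, -0.108], [-0.845, -0.218, 0.488], [-0.5, -0.002, -0.866]]
force: [-0.3, -0.1, -0.1]
width: 0.297
gripper_force: 59.0
```

step_arm:
  increments:
    - [[0,0,0,0,0,0,50],[0,0,0,0,0,0,50],[0,0,0,0,0,0,50],[0,0,0,0,0,0,60],[0,0,-20,0,0,0,75],[0,0,-40,0,0,0,75],[0,0,-60,0,0,0,75],[0,0,-80,0,0,0,75]]

```text
time_s: 13.8
position: [0.5982, -0.0617, 0.2078]
tool_rot: [[0.19, -0.976, -0.107], [-0.845, -0.218, 0.488], [-0.5, -0.002, -0.866]]
force: [-0.1, 0.0, -0.3]
width: 0.878
gripper_force: 0.0
```

Run:
```python
from go import *
s=sense();print(s['time_s'],s['position'],s['width'],s['qpos'])
p=capture('wrist');q=capture('side');t=capture('top')
W=np.zeros((400,800,3),np.uint8);W[:250,:400]=cv2.resize(p['color'],(400,250));W[:,400:]=cv2.resize(q['color'][140:340,220:420],(400,400));cv2.imwrite('pics/m6.png',W)
for pic in (p,q,t):
  for r in regions_of(pic,'bush_1')[:3]:
    P=cloud(pic,r['mask'],s); print(r['p'],r['rect'],np.percentile(P,[5,50,95],axis=0).ravel() if len(P) else '')
```

```text
13.8 [ 0.598 -0.062  0.208] 0.8782375991893419 [-0.141  0.409  0.194 -0.487 -1.557  0.418]
0.68 [313.2, 187.6, 328.2, 198.7] [0.556 0.075 0.025 0.566 0.086 0.03  0.575 0.095 0.032]
0.76 [355.6, 184.5, 366.6, 217.9] [ 0.5   -0.201  0.008  0.509 -0.19   0.045  0.523 -0.184  0.082]
0.57 [283.8, 250.3, 303.5, 273.1] [0.554 0.062 0.02  0.563 0.101 0.029 0.577 0.134 0.032]
0.54 [260.5, 191.4, 292.6, 203.0] [0.556 0.057 0.011 0.568 0.088 0.03  0.582 0.125 0.035]
```

View pics/m6.png

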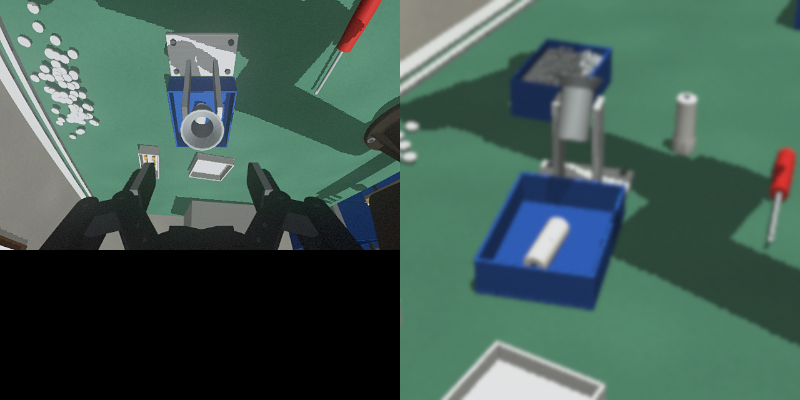

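Run:
```python
from go import *
y=np.radians(-77.4);R=np.c_[[np.cos(y),np.sin(y),0],[np.sin(y),-np.cos(y),0],[0,0,-1]]
for z in (.2,.1): print(rel(R,[.512,-.199,z]))
```

```text
(array([103.768, 113.758, -52.739]), array([-0.001,  0.524,  0.   ]))
(array([153.802, 113.823,  33.844]), array([-0.001,  0.524,  0.   ]))
```

step_arm:
  increments:
    - [[5,5,-50,0,0.05,0,80],[40,40,-60,0,0.2,0,80],[80,85,-53,0,0.35,0,80],[104,114,-53,0,0.5,0,80],[104,114,-53,0,0.524,0,80],[130,114,-8,0,0.524,0,80],[154,114,34,0,0.524,0,80],[154,114,34,0,0.524,0,80]]

```text
time_s: 15.1
position: [0.5103, -0.199, 0.0975]
tool_rot: [[0.218, -0.976, -0.005], [-0.976, -0.218, 0.001], [-0.002, 0.005, -1.0]]
force: [-0.1, -0.2, 1.3]
width: 0.936
gripper_force: 0.0
```

Run:
```python
from go import *
s=sense();p=capture('wrist');R=np.array(s['tool_rot']);print(s['time_s'],s['position'],R.ravel())
for r in regions_of(p,'bush_1')[:2]:
    P=cloud(p,r['mask'],s);L=(P-s['position'])@R*1e3
    t=P[:,2]>.0765
    if t.sum()>20: print(r['p'],r['rect'],'top face tool', (np.percentile(L[t],2,axis=0)+np.percentile(L[t],98,axis=0))/2, L[t].mean(0), cv2.minEnclosingCircle(L[t][:,:2].astype(np.float32)))
```

```text
15.1 [ 0.51  -0.199  0.097] [ 0.218 -0.976 -0.005 -0.976 -0.218  0.001 -0.002  0.005 -1.   ]
0.58 [302.3, 174.7, 338.0, 241.3] top face tool [ 1.572 -0.755 17.903] [ 1.936 -0.635 17.486] ((0.744370698928833, -0.733003556728363), 13.67613410949707)
```

step_arm:
  increments:
    - [[1,-1,40,0,0,0,80],[1,-1,75,0,0,0,80],[1,-1,93,0,0,0,80],[1,-1,93,0,0,0,60],[1,-1,93,0,0,0,30],[1,-1,93,0,0,0,5],[1,-1,93,0,0,0,5],[1,-1,93,0,0,0,5]]

```text
time_s: 16.2
position: [0.5152, -0.2007, 0.0095]
tool_rot: [[0.218, -0.976, 0.005], [-0.976, -0.218, -0.001], [0.002, -0.004, -1.0]]
force: [-1.1, 0.5, 6.3]
width: 0.297
gripper_force: 58.6
```

step_arm:
  increments:
    - [[0,0,0,0,0,0,5],[0,0,-5,0,0,0,5],[0,0,-40,0,0,0,5],[0,0,-100,0,0,0,5],[0,0,-160,0,0,0,5],[0,0,-200,0,0,0,5],[0,0,-230,0,0,0,5],[0,0,-230,0,0,0,5]]

```text
time_s: 17.2
position: [0.5146, -0.2007, 0.2411]
tool_rot: [[0.218, -0.976, 0.008], [-0.976, -0.218, -0.001], [0.003, -0.007, -1.0]]
force: [-0.5, -0.2, -1.2]
width: 0.3
gripper_force: 58.9
```

step_arm:
  increments:
    - [[-40,-6,0,0,0,0,5],[-90,-14,0,0,0,0,5],[-145,-23,0,0,0,0,5],[-200,-31,0,0,0,0,5],[-255,-40,0,0,0,0,5],[-310,-48,0,0,0,0,5],[-365,-57,0,0,0,0,5],[-415,-65,0,0,0,0,5]]

```text
time_s: 18.2
position: [0.4854, 0.2204, 0.2368]
tool_rot: [[0.218, -0.976, 0.001], [-0.976, -0.218, -0.001], [0.001, -0.001, -1.0]]
force: [0.7, -0.2, -0.4]
width: 0.297
gripper_force: 58.9
```

step_arm:
  increments:
    - [[-40,-6,0,0,0,0,5],[-75,-11,0,0,0,0,5],[-95,-14,20,0,0,0,5],[-105,-16,60,0,0,0,5],[-105,-16,100,0,0,0,5],[-105,-16,130,0,0,0,5],[-105,-16,140,0,0,0,5],[-105,-16,140,0,0,0,5]]

```text
time_s: 19.2
position: [0.4793, 0.3243, 0.097]
tool_rot: [[0.218, -0.976, 0.001], [-0.976, -0.218, -0.002], [0.002, -0.001, -1.0]]
force: [-0.4, -1.3, 0.1]
width: 0.298
gripper_force: 59.0
```

Run:
```python
from go import *
s=sense();p=capture('wrist');R=np.array(s['tool_rot']);print(s['time_s'],s['position'],R.ravel(),s['width'],s['gripper_force'])
r=regions_of(p,'bush_1')[0];P=cloud(p,r['mask'],s);print(r['p'],r['rect'],P[:,2].min(),P[:,2].max(),np.percentile(P[:,2],[1,97]))
L=(P-s['position'])@R*1e3;print(L[:,2].min(),np.percentile(L[:,2],[1,99]))
print(bush(p,s))
for r in regions_of(p,'reject_tray')[:1]:
    P=cloud(p,r['mask'],s);k=abs(P[:,2]-.025)<.004;print('rim',cv2.minAreaRect(P[k,:2].astype(np.float32)),'floor',np.median(P[P[:,2]<.012,2]))
t=capture('top');P=cloud(t,regions_of(t,'reject_tray')[0]['mask']);k=abs(P[:,2]-.025)<.006;print('rim top',cv2.minAreaRect(P[k,:2].astype(np.float32)))
cv2.imwrite('pics/w7.png',p['color'])
```

```text
19.2 [0.479 0.324 0.097] [ 0.218 -0.976  0.001 -0.976 -0.218 -0.002  0.002 -0.001 -1.   ] 0.29791936511905637 58.97601193282753
0.69 [293.8, 211.6, 353.8, 329.6] -0.0011522470606684099 0.1699981829431566 [0.091 0.168]
-72.95377665872273 [-71.743   5.783]
(array([0.377, 0.062, 1.136, 0.006]), 2108, np.float64(0.46214249998197854), np.float64(6.94467505463443), np.float64(-49.970691255971005))
rim ((0.4808652698993683, 0.3235170841217041), (0.11948420852422714, 0.12075968086719513), 86.00373077392578) floor 0.004174522642247769
rim top ((0.48260581493377686, 0.31772080063819885), (0.10927880555391312, 0.12139267474412918), 86.1490707397461)
```

View pics/w7.png

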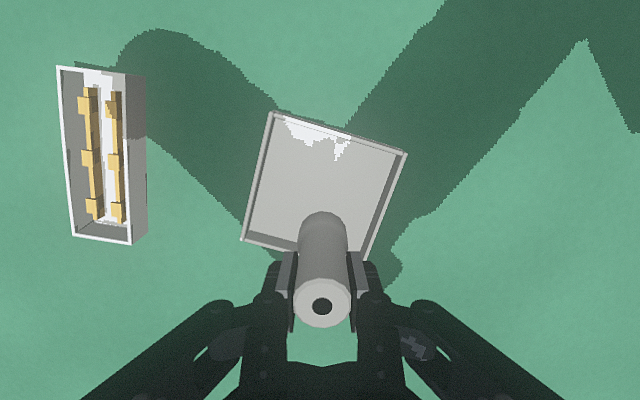

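step_arm:
  increments:
    - [[2,0,30,0,0,0,5],[2,0,60,0,0,0,5],[2,0,75,0,0,0,5],[2,0,80,0,0,0,5],[2,0,82,0,0,0,5],[2,0,83,0,0,0,5],[2,0,83,0,0,0,5]]

```text
time_s: 20.38
position: [0.4803, 0.323, 0.0149]
tool_rot: [[0.218, -0.976, 0.003], [-0.976, -0.218, 0.0], [0.0, -0.003, -1.0]]
force: [-0.9, -0.7, -0.2]
width: 0.293
gripper_force: 59.0
```

Run:
```python
from go import *
s=sense();p=capture('wrist');R=np.array(s['tool_rot']);print(s['time_s'],s['position'],s['force'])
r=regions_of(p,'bush_1')[0];P=cloud(p,r['mask'],s);print(r['rect'],np.percentile(P[:,2],[1,90,95,97,99]))
```

```text
20.375 [0.48  0.323 0.015] [-0.865 -0.714 -0.24 ]
[292.9, 212.8, 351.4, 330.1] [0.004 0.086 0.086 0.086 0.087]
```

step_arm:
  increments:
    - [[0,0,1,0,0,0,5],[0,0,2,0,0,0,5],[0,0,2,0,0,0,5]]

```text
time_s: 20.85
position: [0.4802, 0.3229, 0.0135]
tool_rot: [[0.218, -0.976, 0.003], [-0.976, -0.218, -0.0], [0.001, -0.003, -1.0]]
force: [-3.4, -2.1, 10.3]
width: 0.3
gripper_force: 60.2
```

step_arm:
  increments:
    - [[0,0,0,0,0,0,30],[0,0,0,0,0,0,35],[0,0,0,0,0,0,45],[0,0,0,0,0,0,60],[0,0,0,0,0,0,60],[0,0,-10,0,0,0,60],[0,0,-40,0,0,0,60],[0,0,-90,0,0,0,60]]

```text
time_s: 21.85
position: [0.479, 0.3217, 0.1024]
tool_rot: [[0.218, -0.976, -0.0], [-0.976, -0.218, -0.003], [0.003, 0.001, -1.0]]
force: [0.7, 0.9, 1.6]
width: 0.71
gripper_force: 0.0
```

step_arm:
  increments:
    - [[0,0,-40,0,0,0,60],[0,0,-80,0,0,0,60],[0,0,-80,0,0,0,60],[0,0,-80,0,0,0,60]]

```text
time_s: 22.35
position: [0.4794, 0.3226, 0.1826]
tool_rot: [[0.218, -0.976, 0.002], [-0.976, -0.218, 0.0], [0.0, -0.002, -1.0]]
force: [0.3, 0.1, -0.2]
width: 0.703
gripper_force: 0.0
```

Run:
```python
from go import *
s=sense();p=capture('wrist');q=capture('side');print(s['time_s'],s['position'],s['width'])
W=np.zeros((400,800,3),np.uint8);W[:250,:400]=cv2.resize(p['color'],(400,250));W[:,400:]=cv2.resize(q['color'][200:400,180:380],(400,400));cv2.imwrite('pics/m8.png',W)
for r in regions_of(p,'bush_1')[:2]:
    P=cloud(p,r['mask'],s);print(r['p'],r['rect'],np.percentile(P,[2,50,98],axis=0).ravel())
```

```text
22.35 [0.479 0.323 0.183] 0.7026643555600222
0.61 [307.2, 160.0, 336.8, 205.8] [0.466 0.309 0.005 0.48  0.318 0.083 0.493 0.337 0.085]
0.4 [217.4, 0.0, 354.8, 26.9] [0.485 0.142 0.002 0.549 0.165 0.027 0.607 0.181 0.046]
```

View pics/m8.png

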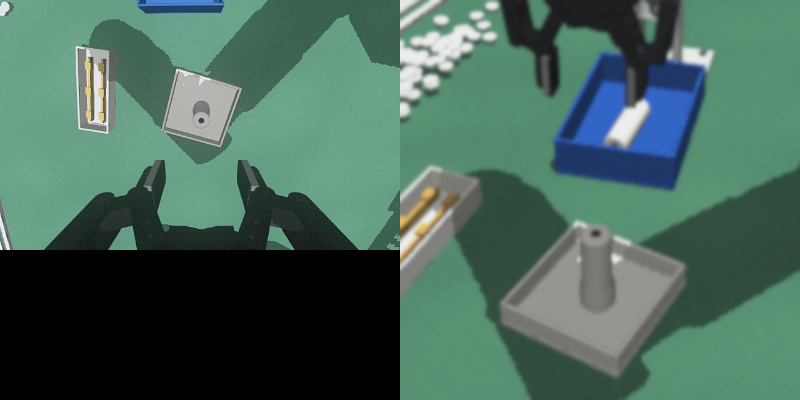

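The oversize bush stands upright near the middle of the tray, its swollen foot visible at about (597, 295). The good bush lies in the blue bin at about (628, 125), and the gripper is clear of everything.

```bash
python3 -c "
from workcell import finish_job
print(finish_job())"
```

```text
the job is handed in; nothing more can be done
None
```

The bush that fits slid foot first through the sleeve into the blue bin, the oversize one then went upright into the white reject tray, and the job was handed in at about 22 s. I told them apart from the wrist camera. The fingertips sat about 41 mm short of the stated TCP, so the first grasp closed above the bush without touching it, and I allowed for that from then on.

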